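Load a sample tube into a benchtop tube reader with a push-push drawer

ROBOT

A 7-joint arm with a two-finger parallel gripper is mounted at the origin on a cart in front of the work surface, level with it; the furniture and walls round the work are solid. World frame = base frame: x ahead of the robot, y to its left, z up, the work surface at z = 0. Lengths are in m, angles in rad, forces in N, time in s.
With the tool pointing down it reaches from about 0.4 to 0.85 m from the base axis. Payload 10.4 kg.
Tool frame: the origin (TCP) lies midway between the tips of the shut fingers; the grasp point (between the pads) lies hold_point_z behind it (hold_point_z is the distance from the TCP to the grasp point, in m); z points along the fingers, y is the line along which they close (so a half turn about z gives the same grasp; the last joint's range is limited). The gripper opens to 87 mm and grips with 3 to 60 N. Pads are 19 mm wide; open, the fingers measure 117 mm over their backs; the gripper's body (75 mm by 190 mm) begins 51 mm behind the grasp point.
Start: joints at [1.156, 0.332, -0.065, 1.46, 0.022, 1.35, -0.088], TCP at [0.239, -0.578, 0.195] pointing down, gripper open.
Joint ranges: [-2.6, 2.6], [-0.5, 2.12], [-1.47, 1.34], [0.16, 2.42], [-1.27, 4.41], [0.06, 2.06], [-2.6, 2.6]. Speed limits (rad/s): [2.22, 2.22, 2.79, 2.79, 3.14, 3.14, 3.14].

INTERFACE

Orientations are given as a unit quaternion [x, y, z, w].
In Python, from bench import * gives the robot as it stands. The module is installed in compiled form; this text tells all that it offers.
- The arm moves only by the tool drive_tool, never from a script. Its argument "increments" is a list of rows, each a list of 6 numbers: the shift along the tool's x, y, z scaled (see below), then the turn, a rotation vector about the tool's x, y, z scaled (see below). In form: [[dx, dy, dz, rx, ry, rz], ...]. A call has exactly 5 rows; each row is the pose to reach, as a shift and turn from the pose commanded when the call began, along the tool's axes at that moment; what a row does not reach only later rows make up. The controller multiplies each number of a shift by 300 mm and each number of a turn by pi/4 rad. A row lasts 1/12 s, in which the tool goes at most 41.7 mm and 7.16 degrees, less where a joint would pass 70% of its speed; a pose out of reach is approached as far as the arm can. A call with a number of a shift or a turn outside -1 to 1 is refused whole. A call with a gripper value outside its range is refused whole. "claw" is the closure, from 0 (fully open) to 1 (shut), set as the call begins (left out, the last holds). The fingers move at their own pace and stop on an object; "force" is the grip in N (left out, the last holds). Time passes only in rows, so rows that repeat a pose let the fingers close, or fill a call up. It gives the time, the measured TCP pose, the force, the opening and the grip force at its end, in the units of the state.
- read_state(): the state, without advancing time (a new reading comes with each control period).
- camera(name): name is "side" or "top" or "wrist"; returns the picture (480x640x3 uint8, blue, green, red); there is no depth.
- get_calibration(name): a dict with "K" (3x3 intrinsics, pixels), "position" and "rotation" of the camera in the world. Camera axes: x right, y down, z forward; pixel columns grow to the right and rows downward; lengths in m; the calibration is good to about 2 mm. A picture is of the moment at which its call begins: read the wrist's pose just before it. get_calibration takes no time and is no camera call; for the wrist camera it gives the pose at the moment of the call.
- close_job(): hands the job in; it is judged then, once.
The state is a dict: "time": time; "joint_positions": joint angles; "joint_vel": joint speeds; "joint_torque": joint torques, N m; "ee_pos": TCP position; "eef_rot": TCP orientation; "ft_force": force on the tool from outside, world axes, zero at the start; "torque": the same for the moment, N m; "width": finger opening in m; "grip_force": force on a finger pad.
Only numpy, scipy, OpenCV 4.12 (cv2) and the standard library are available. Lean on these libraries where they do the work, as an engineer would, in place of code of your own. Each camera call takes 0.05 s, during which the arm holds its last target. There are 200 camera calls.

TASK

Load the yellow-capped tube into the tube reader: press the reader's closed drawer in until it comes up against its end stop and let go so that it springs right out, stand the tube upright and fully down in the drawer's holder, then press the drawer in to its end stop again and let go so that it latches shut with the tube inside. Feel for the end stop and press gently, never with more than 15 N, and leave the other two tubes standing in the rack.

Things in the scene. Friction and masses are not known exactly. Their poses are not given: they have to be found in the camera images.
- reader: Tube reader, white bench instrument, 150 mm deep, 124 wide, 118 high; behind, a sloping display hood up to 146 mm (it begins 47 mm behind the front). Fixed. Origin: centre of its underside, on the bench; x points from its front to its back, z up. Its front is the plane x = -75 mm; the drawer slides along x. A full press takes about 8 to 11 N; more than 15 N is too much.
- sample_drawer (a joint): How far the drawer stands out, m: 0 latched, 0.075 fully out, below 0 when pressed in. A spring (4 N shut, 1.5 N out) drives it out. Push-push latch: pressed from shut and let go it springs out, pressed from open it stays at 0. It changes over just before a rubber end stop 5.5 to 16 mm behind the latched place, unseen and different in each reader: press until the stop is felt, then back away.
- drawer_pad (a point): Centre of the face of the grey push pad (46 mm wide, 30 high) on the drawer front, 72 mm above the bench; press here towards the reader's +x. Moves with the drawer, axes as the reader's. The drawer front is 96 mm wide, 13 to 101 mm above the bench; latched, the pad stands 23.5 mm proud of the reader's front. Pushing in takes up to 5 to 7 N (at 50 mm/s); at the end stop 14 N more per mm.
- holder_mouth (a point): Centre of the mouth of the drawer's tube holder, 55 mm above the bench: a round hole 17 mm wide, 37 deep, 2 mm chamfer, in a blue block 36 x 44 mm. 58.5 mm behind the pad, 29 mm behind the back of the drawer front (101 mm high). Moves with the drawer: inside the reader when shut, 40 mm in front of the reader's front when out. Axes as the reader's.
- yellow_tube_center (a point): Centre (half-way up) of the yellow-capped sample tube, the one to load: 80 mm high, body 15 mm wide, yellow cap 17.8 mm wide on its top 14 mm (cap's middle 33 mm above this point). z along the tube, up. Stands in one of three places of the rack, its foot 3 mm above the bench; 10 to 20 g. Seated in the holder, this point is 3 mm above holder_mouth.
- red_tube_center (a point): Centre (half-way up) of the red-capped tube of the same size; stays in the rack.
- blue_tube_center (a point): Centre (half-way up) of the blue-capped tube of the same size; stays in the rack.
- tube_rack: Blue tube rack, 62 mm wide (its x), 190 mm long (its y), top deck 55 mm above the bench, fixed. Origin: centre of its underside. The tubes stand upright in holes of its deck, at least 50 mm apart along its y, with 28 mm of each tube above the deck.

How it is judged:
On the way, in this order (a step that is already met when the one before it is completed fails the run):
1. the drawer has been freed and stands fully out (value of joint sample_drawer above 0.068 m), for 0.3 s.
2. the yellow-capped tube stands upright, fully down in the holder of the open drawer, and is let go (value of joint sample_drawer above 0.05 m and horizontal distance between yellow_tube_center and holder_mouth below 0.004 m and z of yellow_tube_center in the frame of holder_mouth below 0.006 m and angle between yellow_tube_center's own z axis and vertical below 0.1 rad and contact force between the fingers and yellow_tube below 0.1 N), for 0.2 s.
At the end, for the whole second after the job is handed in: The drawer is latched shut and at rest (within 3 mm of its latched place) with the yellow-capped tube fully down and upright in its holder (within 6 mm of the mouth's height, 4 mm sideways, 0.1 rad); the red- and blue-capped tubes stand upright in the rack within 12 mm of where they stood (value of joint sample_drawer between -0.003 and 0.003 m and velocity of joint sample_drawer between -0.01 and 0.01 m/s and horizontal distance between yellow_tube_center and holder_mouth below 0.004 m and z of yellow_tube_center in the frame of holder_mouth below 0.006 m and angle between yellow_tube_center's own z axis and vertical below 0.1 rad and angle between each of red_tube_center, blue_tube_center's own z axis and vertical below 0.15 rad and distance of each of red_tube_center, blue_tube_center from where it was at the start of the episode below 0.012 m); the robot touches nothing.
It fails at once if the robot presses on the reader or its drawer with more than 15 N (contact force between any of the fingers, the arm and reader above 15 N).
It fails at once if the tube is forced against the drawer with more than 25 N (contact force between yellow_tube and reader above 25 N).
It fails at once if another tube is knocked over or lifted out (angle between any of red_tube_center, blue_tube_center's own z axis and vertical above 0.5 rad or distance of any of red_tube_center, blue_tube_center from where it was at the start of the episode above 0.03 m).
It also fails if it takes over 72 s, if anything falls off the work surface, if the arm or the gripper's body presses on something with over 40 N, if the wrist force passes 120 N, or if a joint passes its speed limit or range.

## Working session

There is one attempt and no reset: what is moved stays moved. The work goes in short steps, Python scripts to look and compute and a tool call to move; the robot and the scene stay as the last step left them, time stands still between calls to the robot, and variables do not carry over. Pictures are saved under pics/ and viewed, at most 14 in all, crops included, and the job is handed in when it is done.

Besides the shell and the picture viewer there is one more tool, called after "Emit:" as name([rows], argument=value, ...), one row to a line, values as JSON. drive_tool: Moves the arm, as the interface text tells. Its arguments: {"type":"object","properties":{"increments":{"type":"array","items":{"type":"array","items":{"type":"number"}}},"claw":{"type":"number"},"force":{"type":"number"}},"required":["increments"]}

```bash
mkdir -p pics
cat > h.py <<'E'
from bench import *
import numpy as np, cv2
from scipy.spatial.transform import Rotation as R
def cal(n):
    c=get_calibration(n); return np.array(c["K"]),np.array(c["position"]),np.array(c["rotation"])
def ray(c,u,v):
    K,p,r=c; d=r@np.linalg.inv(K)@np.array([u,v,1.]); return p,d/np.linalg.norm(d)
def onz(c,u,v,z):
    p,d=ray(c,u,v); return p+d*(z-p[2])/d[2]
def proj(c,P):
    K,p,r=c; q=K@(r.T@(np.array(P)-p)); return q[:2]/q[2]
def st():
    s=read_state(); print({k:np.round(s[k],4).tolist() for k in("time","ee_pos","eef_rot","ft_force","width","grip_force","joint_positions")}); return s
E
python3 - <<'E'
from h import *
s=st(); print([k for k in s],s.get("hold_point_z"))
import bench; print([n for n in dir(bench) if n[0]!='_'])
a=camera("top");b=camera("side");cv2.imwrite("pics/top.png",a);cv2.imwrite("pics/side.png",b)
for n in("top","side"):
    K,p,r=cal(n);print(n,K.round(1).tolist(),p.round(3),r.round(3).tolist())
E
```

```text
{'time': 0.0, 'ee_pos': [0.2385, -0.5773, 0.1946], 'eef_rot': [0.9809, 0.1947, -0.0002, -0.0007], 'ft_force': [0.5591, -0.0612, -0.4163], 'width': 0.087, 'grip_force': 0.0, 'joint_positions': [1.1564, 0.3329, -0.0647, 1.461, 0.0216, 1.3499, -0.0885]}
['time', 'joint_positions', 'joint_vel', 'joint_torque', 'ee_pos', 'eef_rot', 'ft_force', 'torque', 'grip_force', 'width'] None
['PlanningError', 'camera', 'close_job', 'get_calibration', 'hold_point_z', 'read_state']
top [[454.1, 0.0, 320.6], [0.0, 454.1, 239.2], [0.0, 0.0, 1.0]] [0.419 0.344 0.921] [0.711, -0.701, 0.045, -0.034]
side [[596.1, 0.0, 323.0], [0.0, 596.1, 233.8], [0.0, 0.0, 1.0]] [0.537 1.117 0.422] [0.008, 0.839, -0.544, -0.022]
```

```bash
sed -i 's/np.array(c\["rotation"\])/R.from_quat(c["rotation"]).as_matrix()/' h.py
python3 - <<'E'
import bench;print(bench.hold_point_z)
from h import *
for n in("top","side"):print(cal(n)[2].round(2).tolist())
E
```

```text
0.0187
[[0.01, -0.99, 0.11], [-1.0, -0.02, -0.01], [0.02, -0.11, -0.99]]
[[-1.0, -0.01, -0.05], [0.04, 0.41, -0.91], [0.03, -0.91, -0.41]]
```

View pics/top.png

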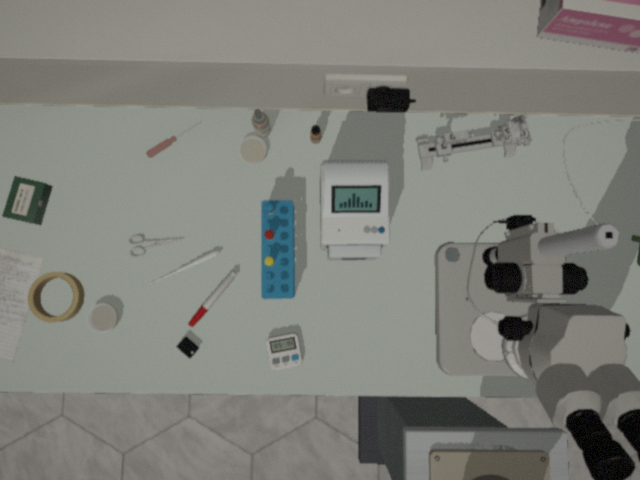

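View pics/side.png

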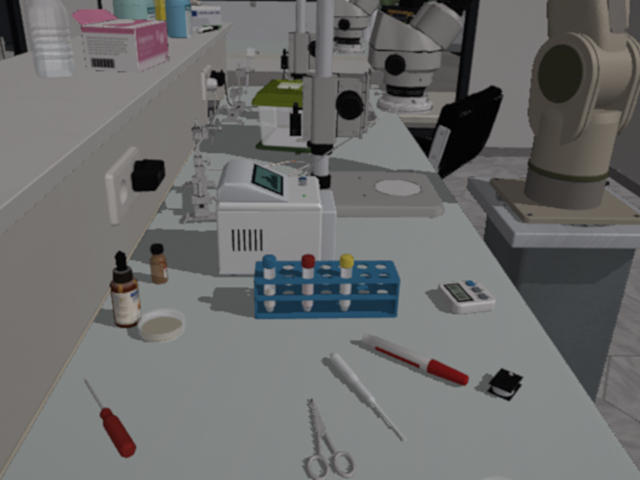

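Run:
```python
from h import *
T,S=cal("top"),cal("side"); a=cv2.imread("pics/top.png");b=cv2.imread("pics/side.png")
def blobs(im,lo,hi,box,k=0):
    x0,y0,x1,y1=box; m=cv2.inRange(cv2.cvtColor(im,cv2.COLOR_BGR2HSV),lo,hi)[y0:y1,x0:x1]
    n,l,s,c=cv2.connectedComponentsWithStats(m)
    return [(s[i,4],(c[i]+[x0,y0]).round(1).tolist(),s[i,:4].tolist()) for i in range(1,n) if s[i,4]>8]
for nm,lo,hi in(("y",(18,120,80),(35,255,255)),("r",(0,140,60),(8,255,255)),("r2",(172,140,60),(180,255,255)),("rack",(95,120,40),(115,255,255))):
    print(nm,blobs(a,lo,hi,(250,190,310,310)),blobs(b,lo,hi,(240,245,410,330)))
# cap from both views
hz=0.083
print('top crude',onz(T,268.5,261,hz),onz(T,269.5,234,hz))
# rack outline
m=cv2.inRange(cv2.cvtColor(a,cv2.COLOR_BGR2HSV),(95,120,40),(115,255,255));m[:, :250]=0;m[:,310:]=0;m[:190]=0;m[310:]=0
c=max(cv2.findContours(m,0,2)[0],key=cv2.contourArea);bx=cv2.boxPoints(cv2.minAreaRect(c));print([onz(T,*q,0.055).round(4).tolist() for q in bx])
cv2.imwrite("pics/crop1.png",np.vstack([cv2.resize(a[150:310,250:410],None,fx=3.6,fy=3.6,interpolation=2)]))
```

```text
y [(np.int32(54), [268.7, 260.7], [15, 67, 9, 8])] [(np.int32(145), [346.4, 260.8], [100, 10, 13, 13])]
r [(np.int32(46), [268.8, 234.0], [15, 41, 8, 7])] [(np.int32(132), [307.8, 260.9], [62, 10, 12, 13])]
r2 [] []
rack [(np.int32(2829), [278.1, 249.7], [12, 11, 32, 97])] [(np.int32(6105), [327.6, 290.8], [14, 10, 146, 64])]
top crude [0.47163491 0.42708794 0.083     ] [0.52179969 0.42658878 0.083     ]
[[0.5892, 0.4455, 0.055], [0.5903, 0.3857, 0.055], [0.406, 0.3818, 0.055], [0.4052, 0.4403, 0.055]]
```

View pics/crop1.png

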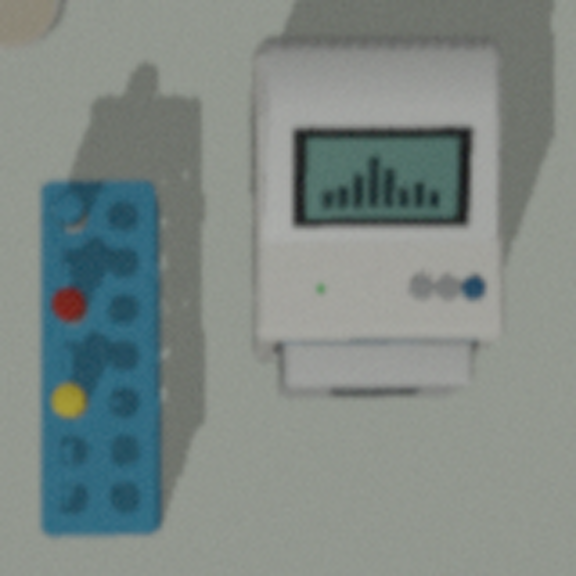

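Run:
```python
from h import *
T=cal("top"); a=cv2.GaussianBlur(cv2.cvtColor(cv2.imread("pics/top.png"),6).astype(np.float32),(0,0),0.8)
def edge(cols,r0,r1,z,sgn):
    P=[]
    for u in cols:
        g=sgn*np.diff(a[r0:r1,u]); i=int(g.argmax()); 
        if 0<i<len(g)-1:
            d=g[i-1]-2*g[i]+g[i+1]; P.append((u,r0+i+.5+(.5*(g[i-1]-g[i+1])/d if d else 0)))
    vx,vy,x0,y0=cv2.fitLine(np.float32(P),cv2.DIST_HUBER,0,.01,.01).ravel()
    f=lambda u:y0+(u-x0)*vy/vx
    A,B=[onz(T,u,f(u),z) for u in(cols[0],cols[-1])]
    print(A.round(4),B.round(4),'yaw',np.degrees(np.arctan2(A[0]-B[0],-(B[1]-A[1]))).round(2), np.round([f(cols[0]),f(cols[-1])],2))
print(a[240:264,340].astype(int)); print(a[240:264,355].astype(int)); print(a[251,315:400].astype(int))
edge(range(331,380),241,249,.118,-1)
edge(range(331,341),254,262,.101,-1)
print(onz(T,(250+332/3.6),258.5,.087),onz(T,250+418/3.6,258.5,.087))
print('drawer ends',onz(T,250+283/3.6,253,.101),onz(T,250+471/3.6,253,.101),'reader front ends',onz(T,250+258/3.6,245.5,.118),onz(T,250+500/3.6,244.5,.118))
```

```text
[162 162 161 156 147 143 147 152 154 154 155 155 156 157 157 155 150 141
 133 132 138 145 147 148]
[163 163 159 148 137 136 144 151 153 154 155 156 156 156 156 154 144 125
 106 106 125 140 147 148]
[148 148 147 148 148 147 146 144 143 144 143 136 124 122 134 146 153 155
 155 155 156 156 156 155 155 155 155 155 156 155 155 155 154 154 155 156
 156 155 155 156 156 156 155 155 155 155 154 155 154 154 154 154 154 154
 154 154 154 154 154 154 153 153 153 152 148 141 139 143 146 148 148 148
 148 148 148 148 148 148 148 148 148 148 148 148 148]
[0.5023 0.3135 0.118 ] [0.5047 0.228  0.118 ] yaw -1.64 [243.51 242.9 ]
[0.4797 0.3126 0.101 ] [0.48   0.2963 0.101 ] yaw -1.09 [256.9  256.87]
[0.47805458 0.29136902 0.087     ] [0.4787298  0.24732703 0.087     ]
drawer ends [0.48666939 0.31701035 0.101     ] [0.48814129 0.2222171  0.101     ] reader front ends [0.49844553 0.33006957 0.118     ] [0.50212647 0.21034834 0.118     ]
```

Emit:
drive_tool([
  [0,0,-0.12,0,0,-0.12],
  [0,0,-0.24,0,0,-0.24],
  [0,0,-0.36,0,0,-0.36],
  [0,-0.12,-0.36,0,0,-0.48],
  [0.0,-0.24,-0.36,0,0,-0.5],
], claw=0)

```text
time: 0.52
ee_pos: [0.212, -0.5123, 0.3051]
eef_rot: [0.923, 0.385, 0.0, 0.002]
ft_force: [-0.0, 0.6, -0.1]
width: 0.0871
grip_force: 0.0
```

Run:
```python
from h import *
T,S=cal("top"),cal("side");a=camera("top");b=camera("side");w=camera("wrist")
for P in([0,0,0],[0,0,.3],[.212,-.512,.3],[.3,0,0],[.3,0,.3],[.3,0,.5]): print(P,proj(T,P).round(),proj(S,P).round())
c=cv2.resize(b[0:230,200:640],(780,408)); d=cv2.resize(a[190:480,380:640],(260,190)); e=cv2.resize(w,(253,190))
cv2.imwrite("pics/mic.png",np.vstack([c,np.hstack([d,e,np.zeros((190,780-513,3),np.uint8)])]))
st()
```

```text
[0, 0, 0] [489. 512.] [560. 202.]
[0, 0, 0.3] [579. 627.] [591.  49.]
[0.212, -0.512, 0.3] [952. 456.] [423.  22.]
[0.3, 0, 0] [484. 353.] [414. 200.]
[0.3, 0, 0.3] [568. 383.] [429.  45.]
[0.3, 0, 0.5] [692. 429.] [441. -80.]
{'time': 0.6667, 'ee_pos': [0.2103, -0.5095, 0.3037], 'eef_rot': [0.9241, 0.3822, -0.0002, -0.0], 'ft_force': [0.9145, -0.4058, 0.1742], 'width': 0.0873, 'grip_force': 0.0, 'joint_positions': [1.2016, 0.1389, -0.1191, 1.4725, 0.0168, 1.5313, 0.2967]}
```

View pics/mic.png

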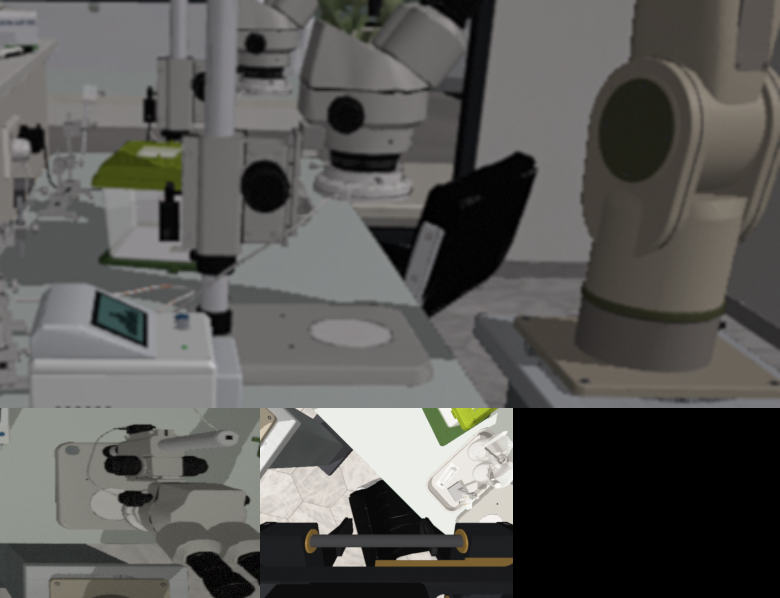

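Emit:
drive_tool([
  [0,0,-0.138,0,0,-0.15],
  [0,0,-0.276,0,0,-0.3],
  [0,0,-0.414,0,0,-0.4],
  [0,0,-0.55,0,0,-0.4],
  [0,0,-0.69,0,0,-0.4],
])

```text
time: 1.08
ee_pos: [0.211, -0.5112, 0.5118]
eef_rot: [0.853, 0.522, 0.0, 0.0]
ft_force: [2.1, -1.7, 0.7]
width: 0.087
grip_force: 0.0
```

Emit:
drive_tool([
  [0,0,-0.12,0,0,0],
  [0,0,-0.2,0,0,0],
  [0,0,-0.2,0,0,0],
  [0,0,-0.2,0,0,0],
  [0,0,-0.2,0,0,0],
])

```text
time: 1.5
ee_pos: [0.2108, -0.5085, 0.5549]
eef_rot: [0.853, 0.522, -0.002, 0.012]
ft_force: [0.2, -0.1, -0.8]
width: 0.087
grip_force: 0.0
```

Run:
```python
from h import *
st()
```

```text
{'time': 1.5, 'ee_pos': [0.2108, -0.5085, 0.5549], 'eef_rot': [0.8527, 0.5222, -0.0025, 0.0115], 'ft_force': [0.1772, -0.0975, -0.7769], 'width': 0.087, 'grip_force': 0.0, 'joint_positions': [0.8033, 0.2603, 0.445, 0.8207, -0.1257, 2.058, 0.7016]}
```

Emit:
drive_tool([
  [0.1,0.096,0,0,0,-0.112],
  [0.2,0.19,0,0,0,-0.224],
  [0.3,0.288,0,0,0,-0.336],
  [0.4,0.384,0,0,0,-0.448],
  [0.5,0.48,0,0,0,-0.56],
])

```text
time: 1.92
ee_pos: [0.4049, -0.4377, 0.5436]
eef_rot: [0.717, 0.697, -0.004, 0.015]
ft_force: [-0.3, -0.6, 0.5]
width: 0.087
grip_force: 0.0
```

```bash
cat >> h.py <<'E'
def inc(target,yaw):
    "scaled increments from measured pose to target, tool down with yaw (deg)"
    s=read_state(); r=R.from_quat(s["eef_rot"]); q=R.from_euler('z',yaw,degrees=True)*R.from_quat([1,0,0,0])
    print('d',(r.inv().apply(np.array(target)-s["ee_pos"])/.3).round(4).tolist(),'rot',((r.inv()*q).as_rotvec()/(np.pi/4)).round(4).tolist(), 'yaw', np.degrees(np.arctan2(*r.as_matrix()[[1,0],0])).round(2))
E
python3 - <<'E'
from h import *
st(); w=camera("wrist");b=camera("side");cv2.imwrite("pics/w2.png",np.hstack([cv2.resize(w,(400,300)),cv2.resize(b,(400,300))]))
inc([.54,-.26,.555],120)
E
```

```text
{'time': 1.9167, 'ee_pos': [0.4049, -0.4377, 0.5436], 'eef_rot': [0.7169, 0.697, -0.0039, 0.0152], 'ft_force': [-0.2878, -0.5839, 0.4623], 'width': 0.087, 'grip_force': 0.0, 'joint_positions': [0.5413, 0.3663, 0.376, 0.7059, -0.1438, 2.0574, 0.7948]}
d [0.5922, 0.4245, -0.0545] rot [0.0103, 0.033, -0.6919] yaw 88.85
```

View pics/w2.png

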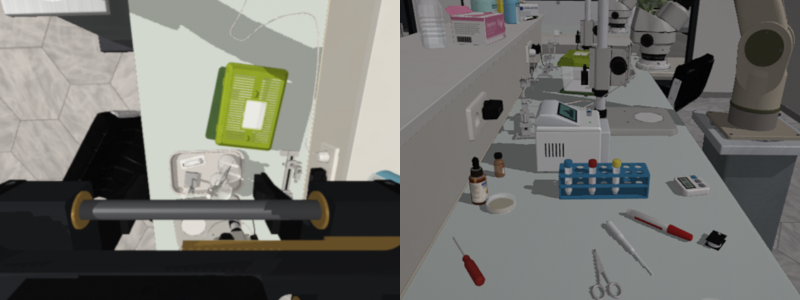

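Emit:
drive_tool([
  [0.11,0.08,0,0,0,-0.13],
  [0.22,0.16,0,0,0,-0.26],
  [0.33,0.24,0,0,0,-0.39],
  [0.44,0.32,0,0,0,-0.52],
  [0.55,0.4,0,0,0,-0.65],
])

```text
time: 2.43
ee_pos: [0.5288, -0.2763, 0.5415]
eef_rot: [0.518, 0.855, -0.008, 0.014]
ft_force: [1.2, -0.6, -0.2]
width: 0.0867
grip_force: 0.0
```

Run:
```python
from h import *
st();inc([.6,-.07,.55],145)
```

```text
{'time': 2.4333, 'ee_pos': [0.5288, -0.2763, 0.5415], 'eef_rot': [0.5179, 0.8553, -0.0077, 0.0138], 'ft_force': [1.1676, -0.5974, -0.2014], 'width': 0.0867, 'grip_force': 0.0, 'joint_positions': [0.2338, 0.3651, 0.2974, 0.704, -0.1002, 2.0579, 0.9449]}
d [0.4984, 0.5291, -0.0434] rot [-0.0082, 0.0398, -0.6086] yaw 117.61
```

Emit:
drive_tool([
  [0.1,0.1,0,0,0,-0.13],
  [0.19,0.2,0,0,0,-0.26],
  [0.29,0.3,0,0,0,-0.39],
  [0.38,0.4,0,0,0,-0.52],
  [0.48,0.5,0,0,0,-0.61],
])

```text
time: 2.85
ee_pos: [0.5951, -0.08, 0.5363]
eef_rot: [0.3, 0.954, -0.011, 0.012]
ft_force: [1.3, -0.3, 0.4]
width: 0.0872
grip_force: 0.0
```

Run:
```python
from h import *
st();inc([.58,.13,.54],170)
```

```text
{'time': 2.85, 'ee_pos': [0.5951, -0.08, 0.5363], 'eef_rot': [0.2999, 0.9538, -0.0109, 0.0118], 'ft_force': [1.2922, -0.2501, 0.4356], 'width': 0.0872, 'grip_force': 0.0, 'joint_positions': [-0.0898, 0.3745, 0.2467, 0.6989, -0.0725, 2.0577, 1.0666]}
d [0.4411, 0.5449, -0.0326] rot [-0.0253, 0.0326, -0.5534] yaw 145.11
```

Emit:
drive_tool([
  [0.09,0.11,0,0,0,-0.11],
  [0.18,0.22,0,0,0,-0.22],
  [0.27,0.33,0,0,0,-0.33],
  [0.36,0.44,0,0,0,-0.44],
  [0.44,0.54,0,0,0,-0.55],
])

```text
time: 3.27
ee_pos: [0.5796, 0.1281, 0.5305]
eef_rot: [0.089, 0.996, -0.013, 0.009]
ft_force: [0.1, -0.0, 0.9]
width: 0.0873
grip_force: 0.0
```

Run:
```python
from h import *
st();inc([.44,.29,.42],181.6)
K,p,r=cal("wrist"); s=read_state(); t=R.from_quat(s["eef_rot"]); print('cam in tool',t.inv().apply(p-s["ee_pos"]).round(3),(t.inv().as_matrix()@r).round(2).tolist(),K[0,0])
```

```text
{'time': 3.2667, 'ee_pos': [0.5796, 0.1281, 0.5305], 'eef_rot': [0.089, 0.9959, -0.0133, 0.0094], 'ft_force': [0.1302, -0.0298, 0.8712], 'width': 0.0873, 'grip_force': 0.0, 'joint_positions': [-0.3841, 0.3533, 0.1247, 0.7329, -0.0129, 2.0495, 1.1193]}
d [0.5613, 0.4575, 0.3452] rot [-0.0344, 0.0235, -0.2625] yaw 169.8
cam in tool [ 0.079 -0.    -0.189] [[-0.0, -0.96, -0.28], [1.0, -0.0, -0.0], [-0.0, -0.28, 0.96]] 347.28742934631214
```

Emit:
drive_tool([
  [0.09,0.075,0.057,-0.007,0.005,-0.055],
  [0.18,0.15,0.115,-0.014,0.01,-0.11],
  [0.27,0.225,0.172,-0.02,0.014,-0.16],
  [0.36,0.3,0.23,-0.027,0.019,-0.21],
  [0.45,0.37,0.28,-0.034,0.023,-0.26],
])

```text
time: 3.68
ee_pos: [0.4672, 0.2588, 0.4394]
eef_rot: [-0.012, 1.0, -0.001, 0.0]
ft_force: [1.0, 0.7, 0.4]
width: 0.0869
grip_force: 0.0
```

Run:
```python
from h import *
st();inc([.41,.33,.29],181.6)
```

```text
{'time': 3.6833, 'ee_pos': [0.4672, 0.2588, 0.4394], 'eef_rot': [-0.0123, 0.9999, -0.0007, 0.0001], 'ft_force': [0.9839, 0.6899, 0.4088], 'width': 0.0869, 'grip_force': 0.0, 'joint_positions': [-0.5797, 0.1258, -0.0147, 1.2076, 0.0032, 1.8088, 1.002]}
d [0.1849, 0.2427, 0.4978] rot [-0.0018, 0.0002, -0.0042] yaw -178.59
```

Emit:
drive_tool([
  [0.04,0.05,0.1,0,0,0],
  [0.08,0.1,0.2,0,0,0],
  [0.12,0.15,0.3,0,0,0],
  [0.16,0.2,0.4,0,0,0],
  [0.185,0.243,0.5,0,0,0],
], claw=1, force=10)

```text
time: 4.1
ee_pos: [0.4102, 0.3301, 0.2895]
eef_rot: [-0.012, 1.0, -0.0, 0.001]
ft_force: [-0.8, -0.5, 0.1]
width: 0.0613
grip_force: 0.0
```

Emit:
drive_tool([
  [0,0,0,0,0,0],
  [0,0,0,0,0,0],
  [0,0,0,0,0,0],
  [0,0,0,0,0,0],
  [0,0,0,0,0,0],
])

```text
time: 4.52
ee_pos: [0.4129, 0.3288, 0.293]
eef_rot: [-0.01, 1.0, 0.001, 0.002]
ft_force: [0.5, -0.2, -0.8]
width: 0.0283
grip_force: 0.0
```

Run:
```python
from h import *
st(); C=cal("wrist"); w=camera("wrist"); cv2.imwrite("pics/w3.png",w); np.savez("w3.npz",K=C[0],p=C[1],r=C[2])
```

```text
{'time': 4.5167, 'ee_pos': [0.4129, 0.3288, 0.293], 'eef_rot': [-0.0105, 0.9999, 0.0006, 0.0016], 'ft_force': [0.4957, -0.2313, -0.7544], 'width': 0.0283, 'grip_force': 0.0, 'joint_positions': [-0.6693, 0.0841, -0.0972, 1.5547, 0.0095, 1.5, 0.8249]}
```

View pics/w3.png

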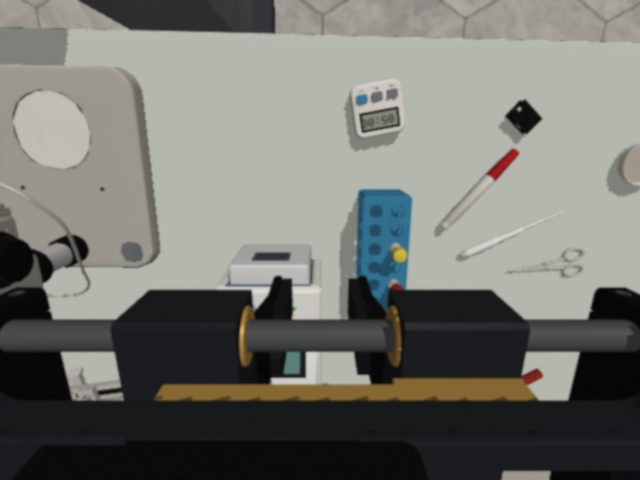

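Run:
```python
from h import *
z=np.load("w3.npz");C=(z["K"],z["p"],z["r"]); w=cv2.imread("pics/w3.png"); T,S=cal("top"),cal("side")
g=cv2.cvtColor(w,6); m=(g<90).astype(np.uint8); m[:235]=0;m[275:]=0;m[:,:225]=0;m[:,320:]=0
n,l,s,c=cv2.connectedComponentsWithStats(m); print([(s[i].tolist(),c[i].round(1).tolist()) for i in range(1,n) if s[i,4]>20])
print(g[240:290:2,235].tolist(),g[240:290:2,271].tolist()); print(g[270,220:330:3].tolist())
def mask(im,lo,hi,box):
    x0,y0,x1,y1=box; k=np.zeros(im.shape[:2],np.uint8);k[y0:y1,x0:x1]=1
    m=cv2.inRange(cv2.cvtColor(im,cv2.COLOR_BGR2HSV),lo,hi)*k; M=cv2.moments(m,True); return M['m10']/M['m00'],M['m01']/M['m00']
y=mask(w,(18,120,80),(35,255,255),(380,235,420,275)); print('yellow wrist',y,onz(C,*y,.078))
def tri(rays):
    A=sum(np.eye(3)-np.outer(d,d) for p,d in rays); b=sum((np.eye(3)-np.outer(d,d))@p for p,d in rays); return np.linalg.solve(A,b)
print('yellow top@.08',onz(T,268.7,260.7,.080),'side@.076',onz(S,346.4,260.8,.076))
print('tri',tri([ray(C,*y),ray(T,268.7,260.7),ray(S,346.4,260.8)]),tri([ray(T,268.7,260.7),ray(S,346.4,260.8)]))
```

```text
[([253, 253, 37, 7, 243], [271.3, 256.0])]
[181, 181, 181, 181, 181, 181, 180, 176, 164, 158, 160, 161, 177, 198, 190, 186, 185, 184, 182, 181, 179, 176, 132, 149, 186] [181, 181, 168, 159, 159, 158, 112, 52, 50, 53, 107, 158, 178, 199, 191, 187, 186, 186, 184, 179, 167, 145, 89, 57, 53]
[181, 181, 174, 157, 185, 186, 187, 186, 186, 186, 181, 186, 186, 186, 184, 185, 187, 187, 187, 187, 187, 187, 187, 187, 187, 187, 188, 187, 188, 177, 104, 136, 171, 169, 178, 181, 180]
yellow wrist (398.7654320987654, 254.1851851851852) [0.47033533 0.4270295  0.078     ]
yellow top@.08 [0.47238271 0.42703196 0.08      ] side@.076 [0.47119028 0.42737436 0.076     ]
tri [0.47164117 0.42749811 0.07594425] [0.47191671 0.42749621 0.07614002]
```

Run:
```python
from h import *
z=np.load("w3.npz");C=(z["K"],z["p"],z["r"]); T=cal("top")
for r,h in((252,.057),(260.3,.087),(256,.072)): print(onz(C,271.3,r,h))
print('pad ends',onz(C,252.5,256,.072),onz(C,289.7,256,.072))
# drawer front top edge z=.101 row~264.5 ; sides
g=cv2.GaussianBlur(cv2.cvtColor(cv2.imread("pics/w3.png"),6).astype(np.float32),(0,0),.8)
for rng in (range(234,308,2),):
    P=[(u,259+.5+np.argmax(np.diff(g[259:271,u]))) for u in rng]
    print(P[::6]); vx,vy,x0,y0=cv2.fitLine(np.float32(P),cv2.DIST_HUBER,0,.01,.01).ravel(); f=lambda u:y0+(u-x0)*vy/vx
    A,B=onz(C,234,f(234),.101),onz(C,306,f(306),.101);print('front top edge',A,B,'yaw',np.degrees(np.arctan2(A[0]-B[0],B[1]-A[1])))
# top view: dark pad row at 355 col
print('top pad',onz(T,354.2,258.5,.08))
inc([.43,.27,.075],181.6)
```

```text
[0.47778778 0.26780192 0.057     ]
[0.47815761 0.27177185 0.087     ]
[0.47795573 0.26978721 0.072     ]
pad ends [0.47842736 0.24635807 0.072     ] [0.47749407 0.29272102 0.072     ]
[(234, np.float64(264.5)), (246, np.float64(264.5)), (258, np.float64(260.5)), (270, np.float64(259.5)), (282, np.float64(259.5)), (294, np.float64(264.5)), (306, np.float64(264.5))]
front top edge [0.47766855 0.2301892  0.101     ] [0.47117106 0.31405585 0.101     ] yaw 4.430086380091617
top pad [0.47888764 0.26867077 0.08      ]
d [-0.0515, -0.198, 0.7256] rot [0.0013, 0.0037, -0.0085] yaw -178.78
```

Emit:
drive_tool([
  [0,-0.04,0.12,0,0,0],
  [0,-0.08,0.24,0,0,0],
  [-0.02,-0.12,0.36,0,0,0],
  [-0.04,-0.16,0.48,0,0,0],
  [-0.05,-0.198,0.6,0,0,0],
])

```text
time: 4.98
ee_pos: [0.4293, 0.2692, 0.1108]
eef_rot: [-0.011, 1.0, 0.0, 0.002]
ft_force: [0.9, 0.3, -0.4]
width: 0.0008
grip_force: 0.0
```

Emit:
drive_tool([
  [0,0,0.1,0,0,0],
  [0,0,0.15,0,0,0],
  [0,0,0.15,0,0,0],
  [0,0,0.15,0,0,0],
  [0,0,0.15,0,0,0],
])

```text
time: 5.4
ee_pos: [0.4293, 0.2708, 0.0681]
eef_rot: [-0.011, 1.0, 0.001, 0.002]
ft_force: [-1.1, -0.0, -0.2]
width: 0.0002
grip_force: 0.0
```

Run:
```python
from h import *
for i in range(3): st() if i==0 else print(np.round(read_state()["ee_pos"],4))
b=camera("side"); cv2.imwrite("pics/s4.png",cv2.resize(b[150:330,180:480],None,fx=2.6,fy=2.6))
st(); inc([.462,.27,.065],181.5)
```

```text
{'time': 5.4, 'ee_pos': [0.4293, 0.2708, 0.0681], 'eef_rot': [-0.0113, 0.9999, 0.0006, 0.0016], 'ft_force': [-1.0863, -0.0334, -0.2208], 'width': 0.0002, 'grip_force': 0.0, 'joint_positions': [-0.601, 0.1902, -0.0574, 1.9196, 0.0137, 1.0289, 0.929]}
[0.4293 0.2708 0.0681]
[0.4293 0.2708 0.0681]
{'time': 5.45, 'ee_pos': [0.4294, 0.2709, 0.0683], 'eef_rot': [-0.0114, 0.9999, 0.0008, 0.0018], 'ft_force': [0.4138, 0.16, 0.2854], 'width': 0.0005, 'grip_force': 0.0, 'joint_positions': [-0.6011, 0.1898, -0.0575, 1.9196, 0.0137, 1.0286, 0.929]}
d [-0.1085, -0.0056, 0.0113] rot [0.0019, 0.0046, -0.0043] yaw -178.69
```

View pics/s4.png

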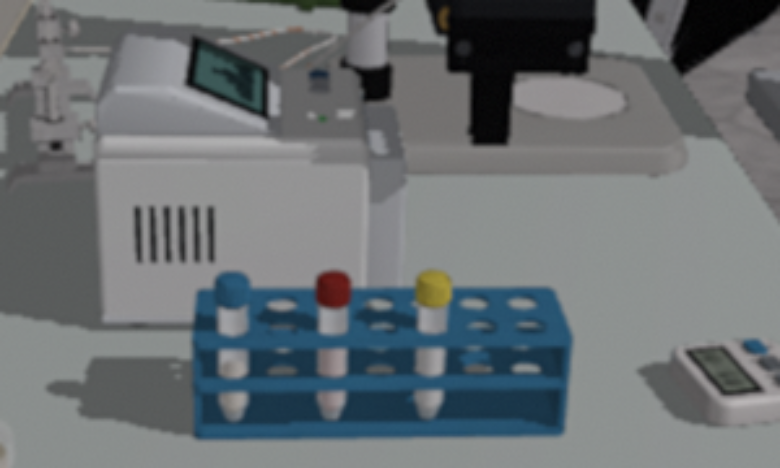

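Emit:
drive_tool([
  [-0.03,0,0.002,0,0,0],
  [-0.06,-0.002,0.005,0,0,0],
  [-0.08,-0.004,0.007,0,0,0],
  [-0.09,-0.005,0.009,0,0,0],
  [-0.1,-0.005,0.01,0,0,0],
])

```text
time: 5.87
ee_pos: [0.4589, 0.269, 0.0633]
eef_rot: [-0.011, 1.0, -0.0, 0.001]
ft_force: [0.1, 0.2, 0.1]
width: 0.0007
grip_force: 0.0
```

Emit:
drive_tool([
  [-0.003,0,0,0,0,0],
  [-0.006,0,0,0,0,0],
  [-0.009,0,0,0,0,0],
  [-0.012,0,0,0,0,0],
  [-0.015,0,0,0,0,0],
])

```text
time: 6.28
ee_pos: [0.4627, 0.2694, 0.0634]
eef_rot: [-0.011, 1.0, -0.0, 0.001]
ft_force: [-0.3, 0.6, -0.7]
width: 0.0007
grip_force: 0.0
```

Emit:
drive_tool([
  [-0.003,0,0,0,0,0],
  [-0.006,0,0,0,0,0],
  [-0.009,0,0,0,0,0],
  [-0.012,0,0,0,0,0],
  [-0.015,0,0,0,0,0],
])

```text
time: 6.7
ee_pos: [0.4673, 0.2694, 0.0634]
eef_rot: [-0.011, 1.0, -0.0, 0.001]
ft_force: [0.1, -0.1, -0.1]
width: 0.0007
grip_force: 0.0
```

Emit:
drive_tool([
  [-0.0025,0,0,0,0,0],
  [-0.005,0,0,0,0,0],
  [-0.0075,0,0,0,0,0],
  [-0.01,0,0,0,0,0],
  [-0.0125,0,0,0,0,0],
])

```text
time: 7.12
ee_pos: [0.4702, 0.2695, 0.0633]
eef_rot: [-0.012, 1.0, -0.0, -0.0]
ft_force: [-5.0, -0.5, 3.9]
width: 0.0006
grip_force: 2.5
```

Emit:
drive_tool([
  [-0.0015,0,0,0,0,0],
  [-0.003,0,0,0,0,0],
  [-0.0045,0,0,0,0,0],
  [-0.006,0,0,0,0,0],
  [-0.007,0,0,0,0,0],
])

```text
time: 7.53
ee_pos: [0.4727, 0.2695, 0.0633]
eef_rot: [-0.011, 1.0, -0.0, 0.0]
ft_force: [-4.5, -0.8, 3.8]
width: 0.0005
grip_force: 2.5
```

Emit:
drive_tool([
  [-0.001,0,-0.001,0,0,0],
  [-0.0015,0,-0.002,0,0,0],
  [-0.002,0,-0.003,0,0,0],
  [-0.0025,0,-0.003,0,0,0],
  [-0.003,0,-0.003,0,0,0],
])

```text
time: 7.95
ee_pos: [0.4734, 0.2695, 0.0637]
eef_rot: [-0.011, 1.0, -0.0, -0.0]
ft_force: [-5.2, -0.3, -3.0]
width: 0.0007
grip_force: 2.5
```

Emit:
drive_tool([
  [-0.0005,0,0.0008,0,0,0],
  [-0.001,0,0.0015,0,0,0],
  [-0.0015,0,0.0015,0,0,0],
  [-0.002,0,0.0015,0,0,0],
  [-0.0025,0,0.0015,0,0,0],
])

```text
time: 8.37
ee_pos: [0.4744, 0.2695, 0.0637]
eef_rot: [-0.011, 1.0, -0.0, 0.0]
ft_force: [-5.6, -0.5, -0.2]
width: 0.0004
grip_force: 3.1
```

Emit:
drive_tool([
  [-0.0005,0,0,0,0,0],
  [-0.001,0,0,0,0,0],
  [-0.0015,0,0,0,0,0],
  [-0.0017,0,0,0,0,0],
  [-0.0017,0,0,0,0,0],
])

```text
time: 8.78
ee_pos: [0.4749, 0.2695, 0.0637]
eef_rot: [-0.011, 1.0, -0.0, 0.0]
ft_force: [-6.2, -0.1, -0.2]
width: 0.0002
grip_force: 2.9
```

Emit:
drive_tool([
  [-0.0005,0,0,0,0,0],
  [-0.001,0,0,0,0,0],
  [-0.0015,0,0,0,0,0],
  [-0.0017,0,0,0,0,0],
  [-0.0017,0,0,0,0,0],
])

```text
time: 9.2
ee_pos: [0.4754, 0.2695, 0.0637]
eef_rot: [-0.011, 1.0, -0.0, 0.0]
ft_force: [-5.3, -0.3, -1.3]
width: 0.0008
grip_force: 2.9
```

Run:
```python
from h import *
st()
```

```text
{'time': 9.2, 'ee_pos': [0.4754, 0.2695, 0.0637], 'eef_rot': [-0.0114, 0.9999, -0.0003, 0.0002], 'ft_force': [-5.2633, -0.2531, -1.3309], 'width': 0.0008, 'grip_force': 2.8765, 'joint_positions': [-0.5702, 0.2754, -0.0341, 1.8239, 0.0115, 1.0424, 0.9849]}
```

Emit:
drive_tool([
  [-0.0005,0,0,0,0,0],
  [-0.001,0,0,0,0,0],
  [-0.0015,0,0,0,0,0],
  [-0.002,0,0,0,0,0],
  [-0.0022,0,0,0,0,0],
])

```text
time: 9.62
ee_pos: [0.476, 0.2695, 0.0637]
eef_rot: [-0.011, 1.0, -0.0, 0.0]
ft_force: [-6.2, -1.1, -0.9]
width: 0.0001
grip_force: 2.9
```

Emit:
drive_tool([
  [-0.0005,0,0,0,0,0],
  [-0.001,0,0,0,0,0],
  [-0.0015,0,0,0,0,0],
  [-0.002,0,0,0,0,0],
  [-0.0022,0,0,0,0,0],
])

```text
time: 10.03
ee_pos: [0.4767, 0.2696, 0.0637]
eef_rot: [-0.011, 1.0, -0.0, 0.0]
ft_force: [-6.8, -1.2, -0.8]
width: 0.0002
grip_force: 2.9
```

Emit:
drive_tool([
  [-0.0005,0,0,0,0,0],
  [-0.001,0,0,0,0,0],
  [-0.0015,0,0,0,0,0],
  [-0.0017,0,0,0,0,0],
  [-0.0017,0,0,0,0,0],
])

```text
time: 10.45
ee_pos: [0.4772, 0.2696, 0.0637]
eef_rot: [-0.011, 1.0, -0.0, 0.0]
ft_force: [-5.4, -0.0, 0.1]
width: 0.0004
grip_force: 3.0
```

Emit:
drive_tool([
  [-0.0005,0,0,0,0,0],
  [-0.001,0,0,0,0,0],
  [-0.0015,0,0,0,0,0],
  [-0.002,0,0,0,0,0],
  [-0.0022,0,0,0,0,0],
])

```text
time: 10.87
ee_pos: [0.4773, 0.2696, 0.0637]
eef_rot: [-0.012, 1.0, -0.0, -0.0]
ft_force: [-8.3, -1.0, 1.2]
width: 0.0005
grip_force: 4.2
```

Emit:
drive_tool([
  [-0.0005,0,0,0,0,0],
  [-0.001,0,0,0,0,0],
  [-0.001,0,0,0,0,0],
  [-0.001,0,0,0,0,0],
  [-0.001,0,0,0,0,0],
])

```text
time: 11.28
ee_pos: [0.4775, 0.2696, 0.0637]
eef_rot: [-0.012, 1.0, -0.0, -0.0]
ft_force: [-8.2, -0.8, 1.4]
width: 0.0005
grip_force: 4.5
```

Emit:
drive_tool([
  [0.06,0,0,0,0,0],
  [0.14,0,0,0,0,0],
  [0.22,0,0,0,0,0],
  [0.3,0,0,0,0,0],
  [0.36,0,0,0,0,0],
])

```text
time: 11.7
ee_pos: [0.3704, 0.2675, 0.0643]
eef_rot: [-0.011, 1.0, 0.001, 0.002]
ft_force: [0.5, 0.1, 0.7]
width: 0.0005
grip_force: 0.0
```

Emit:
drive_tool([
  [0,0,-0.1,0,0,0],
  [0,0.05,-0.2,0,0,0],
  [0,0.15,-0.32,0,0,0],
  [0,0.25,-0.44,0,0,0],
  [0,0.3,-0.5,0,0,0],
], claw=0)

```text
time: 12.12
ee_pos: [0.3696, 0.3595, 0.2174]
eef_rot: [-0.011, 1.0, 0.002, 0.003]
ft_force: [1.0, 1.4, -0.5]
width: 0.026
grip_force: 0.0
```

Run:
```python
from h import *
st(); a=camera("top"); cv2.imwrite("pics/t5.png",a); s=read_state();C=cal("wrist"); w=camera("wrist"); cv2.imwrite("pics/w5.png",w); np.savez("w5.npz",K=C[0],p=C[1],r=C[2])
cv2.imwrite("pics/v5.png",np.hstack([cv2.resize(a[180:330,250:400],(480,480),interpolation=2),cv2.resize(w[:,200:420],(220,480))]))
inc([.4715,.4272,.17],181.5)
```

```text
{'time': 12.1167, 'ee_pos': [0.3696, 0.3595, 0.2174], 'eef_rot': [-0.0111, 0.9999, 0.0017, 0.0027], 'ft_force': [1.0284, 1.4113, -0.4994], 'width': 0.026, 'grip_force': 0.0, 'joint_positions': [-0.7221, 0.0817, -0.1474, 1.7137, 0.0141, 1.341, 0.721]}
d [-0.3431, 0.2054, 0.1674] rot [0.0096, 0.0103, -0.0] yaw -178.5
```

View pics/v5.png

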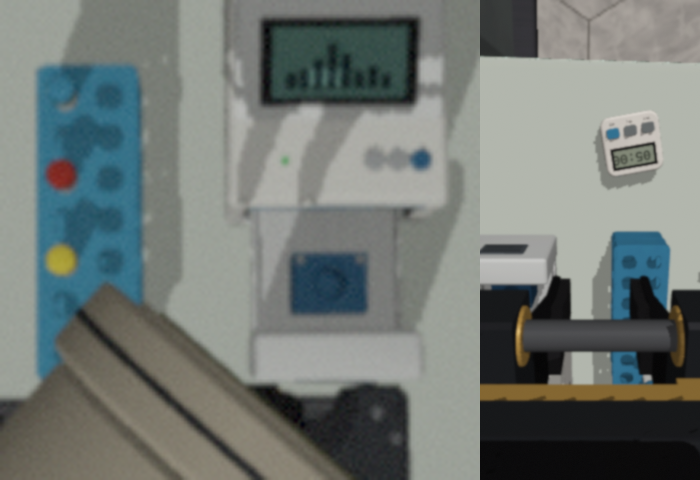

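Run:
```python
from h import *
T=cal("top"); a=cv2.imread("pics/t5.png"); m=cv2.inRange(cv2.cvtColor(a,cv2.COLOR_BGR2HSV),(95,110,30),(120,255,255)); k=np.zeros_like(m);k[250:290,335:370]=1;m*=k
c=max(cv2.findContours(m,0,2)[0],key=cv2.contourArea);r=cv2.minAreaRect(c);print(r,cv2.contourArea(c)); 
M=cv2.moments(m,True);u,v=M['m10']/M['m00'],M['m01']/M['m00'];print(u,v,onz(T,u,v,.055)); print([onz(T,*q,.055)[:2].round(4).tolist() for q in cv2.boxPoints(r)])
```

```text
((352.5, 268.0), (16.0, 21.0), 90.0) 316.5
352.49147727272725 268.4375 [0.4616218  0.26958756 0.055     ]
[[0.4774, 0.2898], [0.478, 0.2496], [0.4475, 0.2495], [0.4469, 0.2895]]
```

Emit:
drive_tool([
  [-0.07,0.04,0,0,0,0],
  [-0.14,0.08,0,0,0,0],
  [-0.21,0.12,0,0,0,0],
  [-0.28,0.16,0,0,0,0],
  [-0.343,0.205,0,0.01,0.01,0],
], claw=0.3)

```text
time: 12.63
ee_pos: [0.4725, 0.4204, 0.2138]
eef_rot: [-0.01, 1.0, -0.004, -0.002]
ft_force: [0.6, -0.5, 0.8]
width: 0.0597
grip_force: 0.0
```

Emit:
drive_tool([
  [0,0,0.05,0,0,0],
  [0,0,0.1,0,0,0],
  [0,0,0.13,0,0,0],
  [0,0,0.15,0,0,0],
  [0,0,0.15,0,0,0],
])

```text
time: 13.05
ee_pos: [0.4695, 0.4198, 0.1676]
eef_rot: [-0.011, 1.0, -0.005, -0.004]
ft_force: [0.3, 0.3, -0.3]
width: 0.061
grip_force: 0.0
```

Run:
```python
from h import *
st(); inc([.4715,.4272,.061],181.5)
```

```text
{'time': 13.05, 'ee_pos': [0.4695, 0.4198, 0.1676], 'eef_rot': [-0.0111, 0.9999, -0.0047, -0.0037], 'ft_force': [0.3396, 0.3001, -0.283], 'width': 0.061, 'grip_force': 0.0, 'joint_positions': [-0.7154, 0.3699, -0.1138, 1.4697, 0.0436, 1.3164, 0.76]}
d [-0.0099, 0.0279, 0.3549] rot [-0.0119, -0.0095, -0.005] yaw -178.73
```

Emit:
drive_tool([
  [-0.01,0.028,0.05,-0.012,-0.01,0],
  [-0.01,0.028,0.12,-0.012,-0.01,0],
  [-0.01,0.028,0.2,-0.012,-0.01,0],
  [-0.01,0.028,0.24,-0.012,-0.01,0],
  [-0.01,0.028,0.24,-0.012,-0.01,0],
])

```text
time: 13.47
ee_pos: [0.4709, 0.4273, 0.0945]
eef_rot: [-0.011, 1.0, -0.001, -0.001]
ft_force: [-0.1, -0.3, -0.2]
width: 0.0613
grip_force: 0.0
```

Run:
```python
from h import *
st(); inc([.4715,.4272,.061],181.5); C=cal("wrist"); print(proj(C,[.4715,.4272,.076])); w=camera("wrist"); m=cv2.inRange(cv2.cvtColor(w,cv2.COLOR_BGR2HSV),(20,150,120),(35,255,255)); n,l,s,c=cv2.connectedComponentsWithStats(m); print([(s[i].tolist(),c[i].round(1).tolist()) for i in range(1,n) if s[i,4]>40])
```

```text
{'time': 13.4667, 'ee_pos': [0.4709, 0.4273, 0.0945], 'eef_rot': [-0.0113, 0.9999, -0.0007, -0.0007], 'ft_force': [-0.1318, -0.267, -0.2086], 'width': 0.0613, 'grip_force': 0.0, 'joint_positions': [-0.7192, 0.4289, -0.1162, 1.5465, 0.0523, 1.1711, 0.7482]}
d [-0.002, -0.0001, 0.1116] rot [-0.0017, -0.0018, -0.0044] yaw -178.7
[319.8068872  267.21796687]
[([308, 253, 26, 29, 601], [320.4, 266.8])]
```

Emit:
drive_tool([
  [-0.002,0,0.04,0,0,0],
  [-0.002,0,0.075,0,0,0],
  [-0.002,0,0.1,0,0,0],
  [-0.002,0,0.11,0,0,0],
  [-0.002,0,0.11,0,0,0],
])

```text
time: 13.93
ee_pos: [0.4721, 0.4282, 0.0627]
eef_rot: [-0.011, 1.0, 0.0, -0.0]
ft_force: [-0.5, -0.6, 1.0]
width: 0.0609
grip_force: 0.0
```

Emit:
drive_tool([
  [0,0,0,0,0,0],
  [0,0,0,0,0,0],
  [0,0,0,0,0,0],
  [0,0,0,0,0,0],
  [0,0,0,0,0,0],
], claw=1, force=10)

```text
time: 14.35
ee_pos: [0.4726, 0.4287, 0.064]
eef_rot: [-0.011, 1.0, 0.001, 0.001]
ft_force: [0.3, -0.7, -0.1]
width: 0.0347
grip_force: 0.0
```

Emit:
drive_tool([
  [0,0,0,0,0,0],
  [0,0,0,0,0,0],
  [0,0,0,0,0,0],
  [0,0,0,0,0,0],
  [0,0,0,0,0,0],
])

```text
time: 14.77
ee_pos: [0.4725, 0.4286, 0.0637]
eef_rot: [-0.011, 1.0, 0.001, 0.001]
ft_force: [-0.7, -0.1, -0.8]
width: 0.0043
grip_force: 0.0
```

Run:
```python
from h import *
st(); b=camera("side");w=camera("wrist"); cv2.imwrite("pics/v6.png",np.hstack([cv2.resize(b[180:330,230:430],(520,390)),cv2.resize(w[150:330,240:400],(267,300))[:,:].repeat(1,0) if 0 else cv2.copyMakeBorder(cv2.resize(w[150:330,240:400],(267,300)),0,90,0,0,0)]))
```

```text
{'time': 14.7667, 'ee_pos': [0.4725, 0.4286, 0.0637], 'eef_rot': [-0.0113, 0.9999, 0.0007, 0.0005], 'ft_force': [-0.721, -0.0812, -0.7938], 'width': 0.0043, 'grip_force': 0.0, 'joint_positions': [-0.7192, 0.459, -0.1156, 1.5726, 0.0569, 1.1116, 0.7454]}
```

View pics/v6.png

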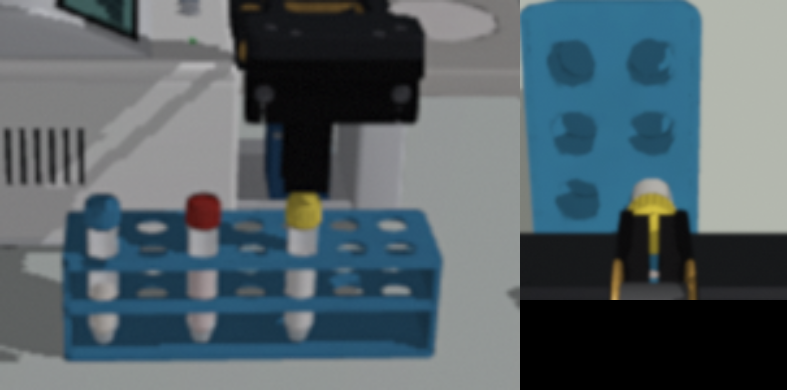

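Run:
```python
from h import *
S=cal("side");C=cal("wrist")
print(proj(S,[.4294,.2709,.0683]),'obs 368.5,205'); 
for z in(.0637,.08,.09,.1,.11): print(z,proj(S,[.4725,.4286,z]),proj(S,[.4715,.4272,z]),proj(C,[.4725,.4286,z]))
b=camera("side"); m=cv2.inRange(cv2.cvtColor(b,cv2.COLOR_BGR2HSV),(20,120,90),(35,255,255)); n,l,s,c=cv2.connectedComponentsWithStats(m); print([(s[i].tolist(),c[i].round(1).tolist()) for i in range(1,n) if s[i,4]>40]); st()
w=camera("wrist"); cv2.imwrite("pics/w7.png",cv2.resize(w[180:400,220:420],(720,600)[0:2] if 0 else (545,600)))
```

```text
[365.73728143 219.9383749 ] obs 368.5,205
0.0637 [345.05520705 269.65758067] [345.74280735 269.1664756 ] [319.93961919 277.64352966]
0.08 [345.59363607 258.44915365] [346.2862322  257.97303712] [319.99170944 289.36298298]
0.09 [345.92858085 251.47663904] [346.62427674 251.01001209] [320.02819775 297.57225377]
0.1 [346.26710732 244.42956496] [346.96592984 243.97265808] [320.06884449 306.71710515]
0.11 [346.60927322 237.30672905] [347.3112496  236.85977854] [320.11440351 316.96713861]
[([156, 0, 10, 20, 170], [160.2, 10.0]), ([254, 80, 48, 27, 756], [278.1, 95.4]), ([341, 254, 12, 14, 151], [346.6, 260.6])]
{'time': 14.9167, 'ee_pos': [0.4725, 0.4286, 0.0637], 'eef_rot': [-0.0114, 0.9999, 0.0007, 0.0005], 'ft_force': [1.0579, 0.0911, 0.2461], 'width': 0.0009, 'grip_force': 0.0, 'joint_positions': [-0.7192, 0.459, -0.1157, 1.5726, 0.0569, 1.1116, 0.7454]}
```

View pics/w7.png

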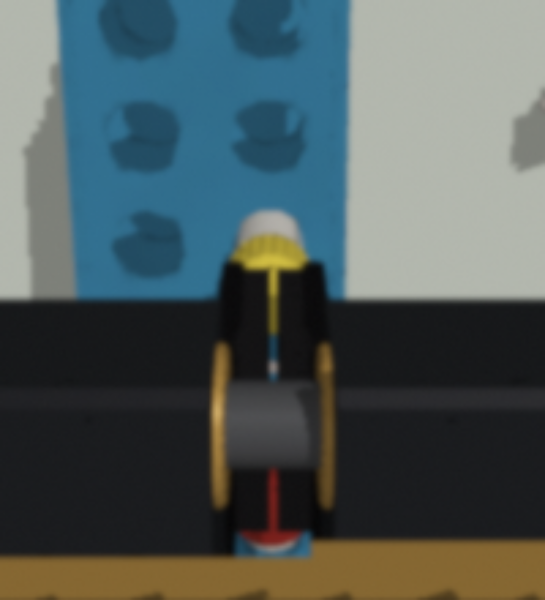

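Emit:
drive_tool([
  [0,0,-0.02,0,0,0],
  [0,0,-0.02,0,0,0],
  [0,0,-0.02,0,0,0],
  [0,0,-0.02,0,0,0],
  [0,0,-0.02,0,0,0],
], claw=0.4)

```text
time: 15.38
ee_pos: [0.4725, 0.4286, 0.0697]
eef_rot: [-0.011, 1.0, 0.001, 0.001]
ft_force: [1.2, 0.4, 0.2]
width: 0.0259
grip_force: 0.0
```

Emit:
drive_tool([
  [0,0,0,0,0,0],
  [0,0,0,0,0,0],
  [0,0,0,0,0,0],
  [0,0,0,0,0,0],
  [0,0,0,0,0,0],
])

```text
time: 15.8
ee_pos: [0.4725, 0.4286, 0.0697]
eef_rot: [-0.011, 1.0, 0.001, 0.001]
ft_force: [-0.3, 0.6, 0.4]
width: 0.0505
grip_force: 0.0
```

Run:
```python
from h import *
st(); inc([.4715,.4272,.043],181.5); T,S=cal("top"),cal("side")
b=camera("side");w=camera("wrist");C=cal("wrist")
for n,im in(("s",b),("w",w)):
    m=cv2.inRange(cv2.cvtColor(im,cv2.COLOR_BGR2HSV),(20,120,90),(35,255,255)); k,l,s,c=cv2.connectedComponentsWithStats(m); print(n,[(s[i].tolist(),c[i].round(1).tolist()) for i in range(1,k) if s[i,4]>60])
print(proj(C,[.4715,.4272,.076]),proj(C,[.4715,.4272,.083]))
```

```text
{'time': 15.8, 'ee_pos': [0.4725, 0.4286, 0.0697], 'eef_rot': [-0.0114, 0.9999, 0.0007, 0.0005], 'ft_force': [-0.2851, 0.6443, 0.3925], 'width': 0.0505, 'grip_force': 0.0, 'joint_positions': [-0.7191, 0.4531, -0.1158, 1.5676, 0.056, 1.1225, 0.7461]}
d [0.0034, -0.0046, 0.089] rot [0.0016, 0.0013, -0.0044] yaw -178.7
s [([156, 0, 10, 20, 170], [160.2, 10.0]), ([254, 80, 48, 27, 755], [278.0, 95.4]), ([341, 258, 12, 10, 109], [346.6, 262.4])]
w [([304, 263, 30, 34, 839], [318.4, 279.6])]
[317.54097988 280.2855537 ] [317.47831753 285.34342396]
```

Emit:
drive_tool([
  [0.003,-0.004,0.01,0,0,0],
  [0.003,-0.004,0.03,0,0,0],
  [0.003,-0.004,0.05,0,0,0],
  [0.003,-0.004,0.065,0,0,0],
  [0.003,-0.004,0.075,0,0,0],
])

```text
time: 16.32
ee_pos: [0.4712, 0.427, 0.046]
eef_rot: [-0.011, 1.0, 0.0, 0.0]
ft_force: [-0.4, -0.9, 0.3]
width: 0.0524
grip_force: 0.0
```

Emit:
drive_tool([
  [0,0,0.004,0,0,0],
  [0,0,0.008,0,0,0],
  [0,0,0.01,0,0,0],
  [0,0,0.01,0,0,0],
  [0,0,0.01,0,0,0],
])

```text
time: 16.73
ee_pos: [0.4718, 0.4275, 0.0445]
eef_rot: [-0.011, 1.0, 0.001, 0.001]
ft_force: [0.2, -0.2, 0.2]
width: 0.052
grip_force: 0.0
```

Emit:
drive_tool([
  [0,0,0,0,0,0],
  [0,0,0,0,0,0],
  [0,0,0,0,0,0],
  [0,0,0,0,0,0],
  [0,0,0,0,0,0],
], claw=1, force=10)

```text
time: 17.15
ee_pos: [0.4716, 0.4274, 0.0443]
eef_rot: [-0.011, 1.0, 0.001, 0.001]
ft_force: [-0.2, 0.8, -0.8]
width: 0.0267
grip_force: 0.0
```

Emit:
drive_tool([
  [0,0,0,0,0,0],
  [0,0,0,0,0,0],
  [0,0,0,0,0,0],
  [0,0,0,0,0,0],
  [0,0,0,0,0,0],
])

```text
time: 17.57
ee_pos: [0.4717, 0.4274, 0.0442]
eef_rot: [-0.011, 1.0, 0.001, 0.001]
ft_force: [0.2, -0.6, -0.2]
width: 0.0171
grip_force: 10.0
```

Emit:
drive_tool([
  [0,0,-0.06,0,0,0],
  [0,0,-0.15,0,0,0],
  [0,0,-0.26,0,0,0],
  [0,0,-0.37,0,0,0],
  [0,0,-0.42,0,0,0],
])

```text
time: 17.98
ee_pos: [0.4726, 0.4284, 0.175]
eef_rot: [-0.011, 1.0, 0.003, 0.002]
ft_force: [-0.7, 0.6, -0.1]
width: 0.0171
grip_force: 10.0
```

Run:
```python
from h import *
st(); inc([.4616,.2695,.169],181.5)
```

```text
{'time': 17.9833, 'ee_pos': [0.4726, 0.4284, 0.175], 'eef_rot': [-0.0114, 0.9999, 0.0025, 0.0024], 'ft_force': [-0.7292, 0.6084, -0.134], 'width': 0.0171, 'grip_force': 9.9992, 'joint_positions': [-0.719, 0.3677, -0.1159, 1.4569, 0.043, 1.3125, 0.7556]}
d [0.0487, -0.5286, 0.0172] rot [0.0063, 0.0062, -0.0044] yaw -178.7
```

Emit:
drive_tool([
  [0.01,-0.1,0,0,0,0],
  [0.02,-0.22,0,0,0,0],
  [0.03,-0.35,0,0,0,0],
  [0.04,-0.47,0,0,0,0],
  [0.049,-0.528,0,0.006,0.006,0],
])

```text
time: 18.4
ee_pos: [0.4609, 0.2636, 0.1702]
eef_rot: [-0.009, 1.0, -0.002, -0.002]
ft_force: [-0.0, 0.0, 0.0]
width: 0.0171
grip_force: 10.0
```

Emit:
drive_tool([
  [0,0,0,0,0,0],
  [0,0,0,0,0,0],
  [0,0,0,0,0,0],
  [0,0,0,0,0,0],
  [0,0,0,0,0,0],
])

```text
time: 18.82
ee_pos: [0.4601, 0.2698, 0.1698]
eef_rot: [-0.012, 1.0, -0.002, -0.002]
ft_force: [0.7, -1.2, 0.1]
width: 0.0174
grip_force: 10.0
```

Run:
```python
from h import *
st(); inc([.4616,.2695,.105],181.5); T,S=cal("top"),cal("side"); a=camera("top");b=camera("side");cv2.imwrite("pics/t8.png",a);cv2.imwrite("pics/s8.png",b)
m=cv2.inRange(cv2.cvtColor(b,cv2.COLOR_BGR2HSV),(20,120,90),(35,255,255)); k,l,s,c=cv2.connectedComponentsWithStats(m); print([(s[i].tolist(),c[i].round(1).tolist()) for i in range(1,k) if s[i,4]>20])
cv2.imwrite("pics/v8.png",cv2.resize(b[90:270,260:460],(667,600)))
```

```text
{'time': 18.8167, 'ee_pos': [0.4601, 0.2698, 0.1698], 'eef_rot': [-0.0123, 0.9999, -0.0016, -0.002], 'ft_force': [0.6575, -1.1559, 0.1178], 'width': 0.0174, 'grip_force': 9.9992, 'joint_positions': [-0.5583, 0.1542, -0.0641, 1.7333, 0.0108, 1.2595, 0.9703]}
d [-0.0058, -0.0003, 0.216] rot [-0.0041, -0.005, -0.0021] yaw -178.6
[([156, 0, 10, 20, 172], [160.2, 10.0]), ([255, 80, 47, 27, 685], [277.7, 95.7])]
```

View pics/v8.png

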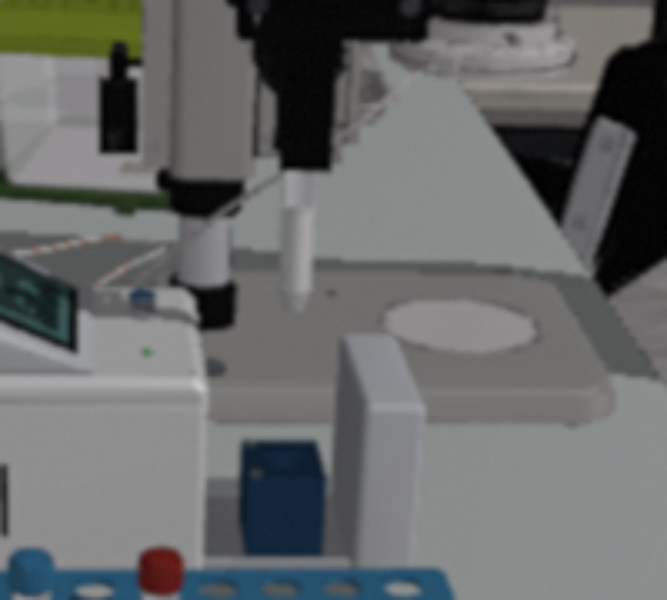

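Run:
```python
from h import *
S=cal("side"); b=cv2.imread("pics/s8.png").astype(int)
p=np.array([.4601,.2698,0]); print('foot pred',proj(S,p+[0,0,.1286]),'upper',proj(S,p+[0,0,.19]))
g=b.sum(2)/3
for r in(146,150,154,158,162,166,170,174):
    row=g[r,335:365]; i=np.where(row>150)[0]; print(r,335+i.min() if len(i) else 0,335+i.max() if len(i) else 0, row.astype(int)[8:22].tolist())
for r in(146,160,174):
  for z in np.arange(.1,.25,.0005):
    q=proj(S,p+[0,0,z])
    if abs(q[1]-r)<.25: print('axis',r,q.round(1),z.round(4)); break
```

```text
foot pred [347.59992004 182.41797004] upper [349.46688554 142.56909851]
146 346 348 [134, 129, 137, 153, 154, 150, 145, 140, 136, 133, 134, 138, 138, 136]
150 346 347 [134, 131, 139, 154, 156, 149, 144, 139, 134, 132, 135, 140, 138, 135]
154 351 353 [131, 121, 113, 112, 117, 126, 137, 148, 157, 161, 157, 146, 137, 135]
158 350 353 [132, 121, 114, 116, 121, 130, 142, 153, 162, 162, 154, 143, 136, 137]
162 350 353 [129, 119, 114, 114, 121, 132, 145, 155, 162, 163, 156, 145, 137, 137]
166 350 353 [92, 105, 114, 116, 122, 133, 146, 158, 163, 163, 151, 138, 134, 133]
170 350 352 [94, 105, 112, 117, 124, 136, 148, 159, 164, 157, 130, 99, 89, 88]
174 349 352 [107, 108, 112, 117, 126, 138, 150, 159, 164, 156, 131, 111, 108, 108]
axis 146 [349.3 146.2] 0.1845
axis 160 [348.6 160. ] 0.1635
axis 174 [348.  174.2] 0.1415
```

Emit:
drive_tool([
  [-0.006,0,0.03,-0.004,-0.005,0],
  [-0.006,0,0.08,-0.004,-0.005,0],
  [-0.006,0,0.14,-0.004,-0.005,0],
  [-0.006,0,0.19,-0.004,-0.005,0],
  [-0.006,0,0.205,-0.004,-0.005,0],
])

```text
time: 19.33
ee_pos: [0.4607, 0.2676, 0.1055]
eef_rot: [-0.011, 1.0, -0.001, -0.001]
ft_force: [-0.3, 0.0, -1.3]
width: 0.0171
grip_force: 10.0
```

Run:
```python
from h import *
st(); inc([.4616,.2695,.0595],181.5); b=camera("side");cv2.imwrite("pics/s9.png",b);S=cal("side");print(proj(S,[.4616,.2696,.055]),proj(S,[.4616,.2695,.068]))
m=cv2.inRange(cv2.cvtColor(b,cv2.COLOR_BGR2HSV),(95,110,20),(125,255,255));k=np.zeros_like(m);k[215:255,325:362]=1;m*=k
for r in range(218,252,3):
    i=np.where(m[r])[0]; print(r,i.min() if len(i) else 0,i.max() if len(i) else 0,end=' | ')
g=b.sum(2)//3
for r in(195,201,207,213,217,220): print(r,g[r,335:364].tolist())
```

```text
{'time': 19.3333, 'ee_pos': [0.4607, 0.2676, 0.1055], 'eef_rot': [-0.0115, 0.9999, -0.0011, -0.0014], 'ft_force': [-0.2533, 0.0408, -1.3257], 'width': 0.0171, 'grip_force': 9.9991, 'joint_positions': [-0.5552, 0.2063, -0.0638, 1.8135, 0.0147, 1.1257, 0.9697]}
d [-0.0036, 0.0066, 0.1532] rot [-0.0027, -0.0036, -0.0041] yaw -178.68
[344.52261355 227.28543351] [344.87420793 219.53809114]
218 0 0 | 221 0 0 | 224 333 353 | 227 333 354 | 230 333 355 | 233 333 356 | 236 333 356 | 239 333 356 | 242 332 356 | 245 332 356 | 248 333 356 | 251 333 355 | 195 [113, 113, 113, 112, 114, 113, 113, 116, 118, 119, 123, 134, 146, 157, 165, 163, 142, 116, 110, 111, 112, 112, 112, 112, 114, 111, 98, 82, 85]
201 [112, 112, 112, 112, 113, 113, 115, 119, 119, 120, 127, 138, 152, 162, 169, 163, 139, 118, 111, 113, 112, 113, 112, 113, 113, 110, 94, 81, 77]
207 [124, 125, 125, 125, 125, 127, 124, 117, 116, 119, 128, 140, 154, 165, 168, 163, 143, 128, 126, 127, 126, 127, 127, 128, 127, 111, 86, 77, 78]
213 [118, 118, 118, 118, 118, 118, 118, 116, 116, 123, 131, 143, 156, 165, 163, 158, 139, 120, 116, 118, 117, 117, 117, 118, 116, 100, 82, 76, 79]
217 [129, 128, 127, 126, 126, 126, 124, 120, 117, 116, 122, 130, 139, 147, 151, 143, 132, 128, 129, 129, 130, 129, 129, 129, 119, 98, 81, 77, 78]
220 [141, 140, 141, 141, 140, 141, 140, 133, 122, 120, 126, 132, 142, 145, 141, 140, 141, 141, 142, 141, 142, 142, 143, 140, 123, 94, 78, 77, 78]
```

Emit:
drive_tool([
  [-0.005,0,0,0,0,0],
  [-0.005,0,0,0,0,0],
  [-0.005,0,0,0,0,0],
  [-0.005,0,0,0,0,0],
  [-0.005,0,0,0,0,0],
])

```text
time: 19.8
ee_pos: [0.4638, 0.2686, 0.1091]
eef_rot: [-0.011, 1.0, 0.0, 0.001]
ft_force: [-0.2, -0.4, -0.3]
width: 0.0171
grip_force: 10.0
```

Run:
```python
from h import *
st(); inc([.4616,.2695,.0595],181.5); b=camera("side")
a=camera("top")
g=b.sum(2)//3
for r in(207,213,219): print(r,g[r,335:364].tolist())
m=cv2.inRange(cv2.cvtColor(a,cv2.COLOR_BGR2HSV),(20,120,90),(35,255,255)); k,l,s,c=cv2.connectedComponentsWithStats(m); print([(s[i].tolist(),c[i].round(1).tolist()) for i in range(1,k) if s[i,4]>20])
```

```text
{'time': 19.8, 'ee_pos': [0.4638, 0.2686, 0.1091], 'eef_rot': [-0.0114, 0.9999, 0.0002, 0.0006], 'ft_force': [-0.1746, -0.4415, -0.2813], 'width': 0.0171, 'grip_force': 9.9991, 'joint_positions': [-0.5542, 0.2057, -0.0631, 1.8061, 0.0147, 1.1291, 0.9713]}
d [0.0075, 0.003, 0.1653] rot [0.0004, 0.0015, -0.0043] yaw -178.7
207 [125, 126, 127, 125, 124, 119, 113, 120, 130, 142, 154, 164, 170, 162, 142, 128, 127, 126, 126, 126, 126, 127, 128, 127, 126, 111, 86, 77, 79]
213 [117, 118, 117, 119, 122, 127, 128, 124, 131, 146, 158, 164, 163, 154, 138, 120, 116, 117, 117, 117, 117, 118, 116, 118, 116, 102, 81, 77, 79]
219 [141, 142, 143, 143, 142, 139, 130, 124, 126, 134, 141, 143, 140, 142, 143, 143, 143, 142, 143, 143, 142, 142, 143, 142, 126, 98, 79, 77, 79]
[]
```

Emit:
drive_tool([
  [0,0.002,0.015,0,0,0],
  [0,0.002,0.03,0,0,0],
  [0,0.002,0.045,0,0,0],
  [0,0.002,0.06,0,0,0],
  [0,0.002,0.07,0,0,0],
])

```text
time: 20.32
ee_pos: [0.4631, 0.2688, 0.0865]
eef_rot: [-0.011, 1.0, -0.0, -0.0]
ft_force: [-0.5, -0.3, -0.2]
width: 0.0172
grip_force: 10.0
```

Emit:
drive_tool([
  [0,0,0.015,0,0,0],
  [0,0,0.03,0,0,0],
  [0,0,0.045,0,0,0],
  [0,0,0.055,0,0,0],
  [0,0,0.06,0,0,0],
])

```text
time: 20.73
ee_pos: [0.4633, 0.2688, 0.0689]
eef_rot: [-0.011, 1.0, -0.0, -0.0]
ft_force: [-0.2, -0.3, 0.7]
width: 0.0172
grip_force: 10.0
```

Emit:
drive_tool([
  [0,0,0.008,0,0,0],
  [0,0,0.016,0,0,0],
  [0,0,0.023,0,0,0],
  [0,0,0.027,0,0,0],
  [0,0,0.029,0,0,0],
])

```text
time: 21.15
ee_pos: [0.4634, 0.269, 0.0606]
eef_rot: [-0.011, 1.0, -0.0, 0.0]
ft_force: [-0.2, 0.9, -0.3]
width: 0.0174
grip_force: 10.0
```

Emit:
drive_tool([
  [0,0,0,0,0,0],
  [0,0,0,0,0,0],
  [0,0,0,0,0,0],
  [0,0,0,0,0,0],
  [0,0,0,0,0,0],
])

```text
time: 21.57
ee_pos: [0.4636, 0.269, 0.0609]
eef_rot: [-0.011, 1.0, -0.0, 0.0]
ft_force: [-0.8, -0.6, -0.3]
width: 0.0171
grip_force: 10.0
```

Emit:
drive_tool([
  [0,0,0.002,0,0,0],
  [0,0,0.004,0,0,0],
  [0,0,0.004,0,0,0],
  [0,0,0.004,0,0,0],
  [0,0,0.004,0,0,0],
])

```text
time: 21.98
ee_pos: [0.4635, 0.269, 0.0596]
eef_rot: [-0.011, 1.0, -0.0, 0.0]
ft_force: [-0.1, -0.3, 0.1]
width: 0.0171
grip_force: 10.0
```

Emit:
drive_tool([
  [0,0,0,0,0,0],
  [0,0,0,0,0,0],
  [0,0,0,0,0,0],
  [0,0,0,0,0,0],
  [0,0,0,0,0,0],
], claw=0.5)

```text
time: 22.4
ee_pos: [0.4636, 0.269, 0.0596]
eef_rot: [-0.011, 1.0, -0.0, 0.0]
ft_force: [-0.7, 0.5, -0.1]
width: 0.0405
grip_force: 0.0
```

Emit:
drive_tool([
  [0,0,0,0,0,0],
  [0,0,0,0,0,0],
  [0,0,-0.03,0,0,0],
  [0,0,-0.1,0,0,0],
  [0,0,-0.17,0,0,0],
])

```text
time: 22.82
ee_pos: [0.4629, 0.2687, 0.1113]
eef_rot: [-0.011, 1.0, -0.001, -0.0]
ft_force: [0.3, -0.3, 0.5]
width: 0.0435
grip_force: 0.0
```

Emit:
drive_tool([
  [0.02,0,-0.07,0,0,0],
  [0.1,0,-0.12,0,0,0],
  [0.2,0,-0.15,0,0,0],
  [0.28,0,-0.15,0,0,0],
  [0.31,0,-0.15,0,0,0],
], claw=1)

```text
time: 23.23
ee_pos: [0.3682, 0.2675, 0.1569]
eef_rot: [-0.012, 1.0, 0.0, 0.001]
ft_force: [0.8, 0.0, 0.8]
width: 0.0181
grip_force: 0.0
```

Run:
```python
from h import *
st(); inc([.36,.267,.048],181.5); T,S=cal("top"),cal("side");a=camera("top");b=camera("side");w=camera("wrist")
r=[]
for n,im in(("t",a),("s",b),("w",w)):
    m=cv2.inRange(cv2.cvtColor(im,cv2.COLOR_BGR2HSV),(20,120,90),(35,255,255)); k,l,s,c=cv2.connectedComponentsWithStats(m); print(n,[(s[i].tolist(),c[i].round(1).tolist()) for i in range(1,k) if s[i,4]>20])
print('expect',proj(T,[.4616,.2693,.098]),proj(S,[.4616,.2693,.091]))
cv2.imwrite("pics/v9.png",np.hstack([cv2.resize(b[150:280,290:420],(400,400)),cv2.resize(a[190:320,290:420],(400,400))]))
```

```text
{'time': 23.2333, 'ee_pos': [0.3682, 0.2675, 0.1569], 'eef_rot': [-0.0124, 0.9999, 0.0004, 0.0006], 'ft_force': [0.8474, 0.0464, 0.7588], 'width': 0.0181, 'grip_force': 0.0, 'joint_positions': [-0.6076, -0.0098, -0.1204, 1.9368, -0.001, 1.2131, 0.8679]}
d [0.0277, -0.0013, 0.363] rot [0.001, 0.0017, -0.0018] yaw -178.58
t [([351, 262, 9, 10, 67], [355.1, 266.6])]
s [([156, 0, 10, 20, 172], [160.2, 10.0]), ([255, 80, 47, 27, 702], [277.7, 95.7]), ([340, 201, 11, 10, 101], [345.1, 205.5])]
w [([279, 326, 3, 12, 23], [280.0, 331.3]), ([309, 351, 20, 11, 173], [318.8, 355.1])]
expect [354.68631016 267.32691284] [345.50501159 205.60897614]
```

View pics/v9.png

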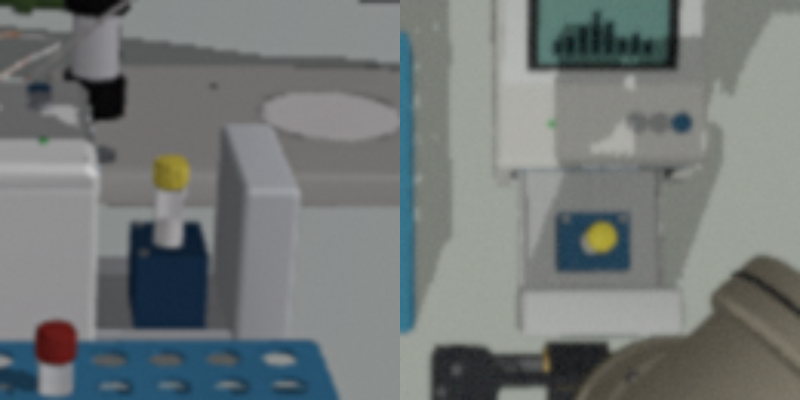

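Emit:
drive_tool([
  [0.028,0,0.05,0,0,0],
  [0.028,0,0.12,0,0,0],
  [0.028,0,0.22,0,0,0],
  [0.028,0,0.32,0,0,0],
  [0.028,0,0.36,0,0,0],
])

```text
time: 23.8
ee_pos: [0.3617, 0.265, 0.044]
eef_rot: [-0.011, 1.0, -0.002, -0.001]
ft_force: [-1.2, -0.6, -0.2]
width: 0.0003
grip_force: 0.0
```

Emit:
drive_tool([
  [-0.01,0,0,0,0,0],
  [-0.02,0,0,0,0,0],
  [-0.03,0,0,0,0,0],
  [-0.04,0,0,0,0,0],
  [-0.05,0,0,0,0,0],
])

```text
time: 24.22
ee_pos: [0.3784, 0.2675, 0.0487]
eef_rot: [-0.011, 1.0, 0.0, 0.001]
ft_force: [-0.4, -0.1, -0.7]
width: 0.0005
grip_force: 0.0
```

Run:
```python
from h import *
st(); inc([.477,.2697,.048],181.5)
```

```text
{'time': 24.2167, 'ee_pos': [0.3784, 0.2675, 0.0487], 'eef_rot': [-0.0112, 0.9999, 0.0005, 0.001], 'ft_force': [-0.3948, -0.0943, -0.7439], 'width': 0.0005, 'grip_force': 0.0, 'joint_positions': [-0.6042, 0.1285, -0.1163, 2.0392, 0.0187, 0.9726, 0.8631]}
d [-0.3286, -0.0001, 0.0029] rot [0.0012, 0.0025, -0.0049] yaw -178.72
```

Emit:
drive_tool([
  [-0.009,0,0,0,0,0],
  [-0.018,0,0,0,0,0],
  [-0.027,0,0,0,0,0],
  [-0.034,0,0,0,0,0],
  [-0.04,0,0,0,0,0],
])

```text
time: 24.63
ee_pos: [0.3894, 0.2673, 0.0476]
eef_rot: [-0.011, 1.0, -0.0, 0.0]
ft_force: [-0.5, 0.7, -0.7]
width: 0.0007
grip_force: 0.0
```

Emit:
drive_tool([
  [-0.005,0,0,0,0,0],
  [-0.01,0,0,0,0,0],
  [-0.015,0,0,0,0,0],
  [-0.02,0,0,0,0,0],
  [-0.025,0,0,0,0,0],
])

```text
time: 25.05
ee_pos: [0.3964, 0.2675, 0.0475]
eef_rot: [-0.012, 1.0, -0.0, -0.0]
ft_force: [-2.6, -0.2, 0.8]
width: 0.0005
grip_force: 1.1
```

Emit:
drive_tool([
  [-0.008,0,0,0,0,0],
  [-0.016,0,0,0,0,0],
  [-0.024,0,0,0,0,0],
  [-0.032,0,0,0,0,0],
  [-0.04,0,0,0,0,0],
])

```text
time: 25.47
ee_pos: [0.4087, 0.2677, 0.0475]
eef_rot: [-0.011, 1.0, -0.0, 0.0]
ft_force: [-3.1, -0.4, 1.1]
width: 0.0008
grip_force: 1.4
```

Target ~0.4675 before the fine phase: 59 mm more.

Emit:
drive_tool([
  [-0.01,0,0,0,0,0],
  [-0.02,0,0,0,0,0],
  [-0.03,0,0,0,0,0],
  [-0.04,0,0,0,0,0],
  [-0.05,0,0,0,0,0],
])

```text
time: 25.88
ee_pos: [0.4238, 0.2681, 0.0475]
eef_rot: [-0.011, 1.0, -0.0, 0.0]
ft_force: [-2.7, -1.0, 0.9]
width: 0.0003
grip_force: 1.8
```

Emit:
drive_tool([
  [-0.01,0,0,0,0,0],
  [-0.02,0,0,0,0,0],
  [-0.03,0,0,0,0,0],
  [-0.04,0,0,0,0,0],
  [-0.05,0,0,0,0,0],
])

```text
time: 26.3
ee_pos: [0.4388, 0.2684, 0.0475]
eef_rot: [-0.011, 1.0, -0.0, 0.0]
ft_force: [-3.4, 0.1, 1.5]
width: 0.0004
grip_force: 2.1
```

Emit:
drive_tool([
  [-0.01,0,0,0,0,0],
  [-0.02,0,0,0,0,0],
  [-0.03,0,0,0,0,0],
  [-0.04,0,0,0,0,0],
  [-0.05,0,0,0,0,0],
])

```text
time: 26.72
ee_pos: [0.4538, 0.2687, 0.0475]
eef_rot: [-0.011, 1.0, -0.0, 0.0]
ft_force: [-5.1, -0.1, 0.8]
width: 0.0006
grip_force: 2.4
```

Emit:
drive_tool([
  [-0.006,0,0,0,0,0],
  [-0.012,0,0,0,0,0],
  [-0.018,0,0,0,0,0],
  [-0.024,0,0,0,0,0],
  [-0.03,0,0,0,0,0],
])

```text
time: 27.13
ee_pos: [0.4626, 0.2689, 0.0475]
eef_rot: [-0.011, 1.0, -0.0, 0.0]
ft_force: [-5.1, -0.5, 0.6]
width: 0.0007
grip_force: 2.4
```

Emit:
drive_tool([
  [-0.005,0,0,0,0,0],
  [-0.01,0,0,0,0,0],
  [-0.015,0,0,0,0,0],
  [-0.02,0,0,0,0,0],
  [-0.025,0,0,0,0,0],
])

```text
time: 27.55
ee_pos: [0.4702, 0.2691, 0.0475]
eef_rot: [-0.011, 1.0, -0.0, 0.0]
ft_force: [-5.1, -1.4, 0.9]
width: 0.0007
grip_force: 2.6
```

Emit:
drive_tool([
  [-0.003,0,0,0,0,0],
  [-0.006,0,0,0,0,0],
  [-0.009,0,0,0,0,0],
  [-0.011,0,0,0,0,0],
  [-0.012,0,0,0,0,0],
])

```text
time: 27.97
ee_pos: [0.4736, 0.2692, 0.0475]
eef_rot: [-0.011, 1.0, -0.0, -0.0]
ft_force: [-5.2, -0.6, 2.1]
width: 0.0005
grip_force: 2.9
```

Emit:
drive_tool([
  [-0.0015,0,0,0,0,0],
  [-0.003,0,0,0,0,0],
  [-0.0045,0,0,0,0,0],
  [-0.006,0,0,0,0,0],
  [-0.006,0,0,0,0,0],
])

```text
time: 28.38
ee_pos: [0.4754, 0.2692, 0.0476]
eef_rot: [-0.011, 1.0, -0.0, 0.0]
ft_force: [-4.8, -0.8, 1.8]
width: 0.0001
grip_force: 2.6
```

Emit:
drive_tool([
  [-0.0005,0,0,0,0,0],
  [-0.001,0,0,0,0,0],
  [-0.0015,0,0,0,0,0],
  [-0.002,0,0,0,0,0],
  [-0.002,0,0,0,0,0],
])

```text
time: 28.8
ee_pos: [0.4757, 0.2692, 0.0475]
eef_rot: [-0.011, 1.0, -0.0, -0.0]
ft_force: [-6.7, -1.7, 2.0]
width: 0.0005
grip_force: 3.3
```

Emit:
drive_tool([
  [-0.0005,0,0,0,0,0],
  [-0.001,0,0,0,0,0],
  [-0.0015,0,0,0,0,0],
  [-0.0015,0,0,0,0,0],
  [-0.0015,0,0,0,0,0],
])

```text
time: 29.22
ee_pos: [0.4758, 0.2692, 0.0475]
eef_rot: [-0.012, 1.0, -0.0, -0.0]
ft_force: [-8.0, -1.8, 3.3]
width: 0.0007
grip_force: 4.0
```

Emit:
drive_tool([
  [-0.0005,0,0,0,0,0],
  [-0.001,0,0,0,0,0],
  [-0.0012,0,0,0,0,0],
  [-0.0012,0,0,0,0,0],
  [-0.0012,0,0,0,0,0],
])

```text
time: 29.63
ee_pos: [0.476, 0.2692, 0.0475]
eef_rot: [-0.012, 1.0, -0.0, -0.001]
ft_force: [-9.1, -1.3, 4.8]
width: 0.0006
grip_force: 4.6
```

Back away gently, then look.

Emit:
drive_tool([
  [0.01,0,0,0,0,0],
  [0.03,0,0,0,0,0],
  [0.06,0,0,0,0,0],
  [0.12,0,0,0,0,0],
  [0.2,0,0,0,0,0],
])

```text
time: 30.05
ee_pos: [0.4178, 0.2679, 0.048]
eef_rot: [-0.011, 1.0, 0.0, 0.001]
ft_force: [0.1, 0.6, -0.2]
width: 0.0007
grip_force: 0.0
```

Emit:
drive_tool([
  [0.08,0,0,0,0,0],
  [0.15,0,0,0,0,0],
  [0.15,0,-0.1,0,0,0],
  [0.15,0,-0.2,0,0,0],
  [0.15,0,-0.2,0,0,0],
])

```text
time: 30.47
ee_pos: [0.3744, 0.2691, 0.1131]
eef_rot: [-0.012, 1.0, 0.003, 0.004]
ft_force: [1.0, 1.1, 0.6]
width: 0.0006
grip_force: 0.0
```

Run:
```python
from h import *
st(); a=camera("top");b=camera("side");c=cv2.imread("pics/top.png"); d=cv2.imread("pics/side.png")
# drawer edge row comparison with the first pictures
for n,(x,y) in dict(now=(a,b),first=(c,d)).items(): print(n,x[240:266,345].sum(1)//3,y[220,290:360].sum(1)//3)
for im in(b,d):
    for lo,hi in(((0,140,60),(8,255,255)),((100,160,60),(112,255,200))):
        m=cv2.inRange(cv2.cvtColor(im,cv2.COLOR_BGR2HSV),lo,hi);k=np.zeros_like(m);k[250:268,255:320]=1;M=cv2.moments(m*k,True);print(round(M['m10']/max(M['m00'],1),1),round(M['m01']/max(M['m00'],1),1))
```

```text
{'time': 30.4667, 'ee_pos': [0.3744, 0.2691, 0.1131], 'eef_rot': [-0.0115, 0.9999, 0.0027, 0.0041], 'ft_force': [0.987, 1.1094, 0.6027], 'width': 0.0006, 'grip_force': 0.0, 'joint_positions': [-0.6071, 0.0378, -0.1185, 1.9858, 0.0065, 1.1085, 0.8655]}
now [133 126 120 112 106 107 121 127 128 139 151 153 155 154 146 129 121 106
  94 104 132 150 156 157 156 154] [145 145 144 144 144 145 145 145 144 145 145 146 144 144 144 146 145 145
 145 144 145 144 143 145 144 144 144 145 145 150 159 153 138 132 134 134
 134 134 135 136 136 136 135 138 142 146 145 141 138 140 139 139 139 140
 139 138 140 140 140 140 140 140 139 140 140 139 141 139 140 140]
first [162 162 159 155 146 136 147 153 154 156 153 155 155 158 155 156 151 126
 102  96 124 140 145 146 147 147] [138 137 138 138 139 137 138 137 139 138 139 138 138 138 137 138 138 139
 138 139 138 139 138 138 137 138 138 138 138 142 152 145 131 126 128 128
 128 129 128 128 129 129 129 130 136 140 139 133 132 133 133 133 134 133
 133 132 133 133 134 133 134 134 134 133 132 133 133 133 133 134]
307.8 260.9
278.2 263.0
307.8 260.9
278.1 263.0
```

```bash
python3 -c "
from bench import *
print(close_job())"
```

```text
the job is handed in; nothing more can be done
None
```

I loaded the yellow tube and pressed the drawer back in; the last images show it latched where it started and the red and blue tubes unmoved, at up to about 10 N measured press force and 30.5 s, and the job is handed in (no verdict was returned).

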